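# Load a balcony radio and hold its battery-check knob in

### The job

Drop the two batteries from the top of the black storage box into the radio's two round wells, one in each, button end up, and let them go. Then take the knob, turn it so that its keyed bore matches the flat of the radio's D-shaped spindle, push it fully onto the spindle, and finish with the robot still pressing the knob down against its spring, at the bottom of its travel or nearly so: do not let go at the end. Leave the cup and the jar where they are.

Things in the scene. Friction and masses are not known exactly. Their poses are not given: they have to be found in the camera images.
- storage_box: Fixed black box with a closed drawer, 280 (x) x 340 (y) x 120 mm high; origin under its centre. The batteries and the knob stand on its flat top, in a row along its y axis on the near part, in any order, about 80 to 120 mm apart; the cup and the jar stand on the far part.
- battery1: Loose upright round battery cell, 26 mm diameter, 50 mm tall (47 mm cylinder with a 10 mm wide, 3 mm high button on top), about 66 g; origin at the centre of its underside, z up. Either cell may go into either well.
- battery2: Second cell, the same as battery1.
- knob: Loose aluminium bar knob, 36 mm tall, 50 g, standing on its underside; origin on the bore axis at the underside, z up. Flat sides at y = -13 and +13 mm (for x -13 to +13): grip there. In x from -18 mm (blunt tail) to +28 mm (tapered nose, dark line on top). Blind D-bore open at the underside, 16 mm deep, 15 mm diameter, its flat on the nose (+x) side 4.25 mm from the axis.
- knob_pointer (a point): Point at the tip of the knob's nose: 28 mm along x and 18 mm up from the knob's origin.
- radio: Fixed ivory battery radio, 150 (x) x 290 (y) x 75 mm high, lying panel up on the boards; origin under its centre. Its flat top panel (75 mm above the boards) has two round battery wells towards +y and the bare spindle towards -y (85 mm from the centre).
- well0 (a point): Centre of the mouth of the first battery well, at panel height, 35 mm along the radio's y axis from its centre. Well: 29 mm diameter, 32 mm deep, vertical, with a small chamfer; a cell standing in it sticks out 18 mm.
- well1 (a point): Centre of the mouth of the second well, alike, 65 mm further along the radio's y axis.
- spindle_tip (a point): Centre of the top of the upright D-spindle; z up, x points out of its flat, as does the pointed mark on its collar plate. 13 mm diameter, flat 3.25 mm from the axis, top 4 mm tapered; tip 32 mm above the panel when free. Cannot turn. Knob fits when its x axis points the same way (10 degrees); fully on, its underside is 16 mm below the tip. Fixed bush at the foot: 22 mm wide, 8 mm high.
- spindle (a joint): How far the spindle is pushed down, in m: 0 when free, 0.006 at its stop. Its spring needs about 3 N to start and 8 N at the stop.
- cup: Bystander: green ceramic cup, 76 mm wide, 80 mm tall, on the far part of the box; origin under its centre.
- jar: Bystander: glass jar with a lid, 68 mm wide, 90 mm tall, on the far part of the box; origin under its centre.
Mind the look-alikes: they are no part of the job. Leave any blue look-alike of the battery1 alone.

How it is judged:
By the outcome, as a careful person would: the job done as asked, in the order asked, and still so for the second after the job is handed in, while the arm keeps its last pose, push and grip.
It also fails if it takes over 72 s, if anything falls off the work surface, if the arm or the gripper's body presses on something with over 40 N, if the wrist force passes 120 N, or if a joint passes its speed limit or range.

### The arm

A 6-joint arm with a two-finger parallel gripper is mounted at the origin on the work surface. World frame = base frame: x ahead of the robot, y to its left, z up, the work surface at z = 0. Lengths are in m, angles in rad, forces in N, time in s.
With the tool pointing down it reaches from about 0.3 to 0.775 m from the base axis. Payload 14.6 kg.
Tool frame: the origin (TCP) lies midway between the tips of the shut fingers; the grasp point (between the pads) lies 19 mm behind it (grasp_offset is the distance from the TCP to the grasp point, in m); z points along the fingers, y is the line along which they close (so a half turn about z gives the same grasp; the last joint's range is limited). The gripper opens to 94 mm and grips with 3 to 60 N. Pads are 16 mm wide; open, the fingers measure 119 mm over their backs; the gripper's body (75 mm by 177 mm) begins 78 mm behind the grasp point.
Start: joints at [-1.328, 0.3, 1.521, -0, 1.321, -0.067], TCP at [0.168, -0.524, 0.18] pointing down, gripper open.
Joint ranges: [-3.03, 3.03], [-0.79, 2.21], [0.23, 2.52], [-1.04, 4.18], [0, 3.07], [-2.55, 2.55]. Speed limits (rad/s): [2.22, 2.22, 2.57, 3.14, 3.14, 3.14].

### API

Orientations are given as [roll, pitch, yaw] about the fixed x, y, z axes, in that order (R = Rz(yaw) Ry(pitch) Rx(roll)).
In Python, from station import * gives the robot as it stands. The module is installed in compiled form; this text tells all that it offers.
- The arm moves only by the tool send_rows, never from a script. Its argument "rows" is a list of rows, each an object of numbers: "dx", "dy", "dz": the shift along the tool's x, y, z in mm; "roll": the turn about the tool's z in degrees; "jaw": the closure, from -1 (fully open) to 1 (shut). In form: [{"dx": .., "dy": .., "dz": .., "roll": .., "jaw": ..}, ...]. A call has 1 to 12 rows; each row shifts and turns the commanded pose from where the row before left it, along the tool's axes as they then stand; what a row does not reach is not made up. A row lasts 1/12 s, in which the tool goes at most 41.7 mm and 7.16 degrees, less where a joint would pass 70% of its speed; a pose out of reach is approached as far as the arm can. A call is refused whole if a number of a shift passes 41.7 or a number of a turn 7.16, either way. A call with a gripper value outside its range is refused whole. The fingers move at their own pace and stop on an object; "force" is the grip in N (left out, the last holds). Time passes only in rows, so rows that do not move let the fingers close. It gives the time, the measured TCP pose, the force, the opening and the grip force at its end, in the units of the state.
- get_obs(): the state, without advancing time (a new reading comes with each control period).
- camera(name): name is "scene" or "top" or "wrist"; returns a dict with "frame" (480x640x3 uint8, red, green, blue), "z_map" (480x640 float32, m along the optical axis (not along the pixel's ray), 0 where there is no reading), "camera_matrix" (3x3 intrinsics, pixels), "D" ([k1, k2, p1, p2, k3] as OpenCV has them; the pictures are not rectified), "rvec" (rotation vector, rad) and "tvec" (3), from world to camera coordinates, as OpenCV has them. Camera axes: x right, y down, z forward; pixel columns grow to the right and rows downward; lengths in m; the calibration is good to about 2 mm. A picture is of the moment at which its call begins.
- hand_in(): hands the job in; it is judged then, once.
The state is a dict: "time_s": time; "qpos": joint angles; "joint_vel": joint speeds; "tau": joint torques, N m; "ee_pos": TCP position; "eef_rot": TCP orientation; "force": force on the tool from outside, world axes, zero at the start; "moment": the same for the moment, N m; "grip_width": finger opening in m; "grip_force": force on a finger pad.
Only numpy, scipy, OpenCV 4.12 (cv2) and the standard library are available. Lean on these libraries where they do the work, as an engineer would, in place of code of your own. Each camera call takes 0.05 s, during which the arm holds its last target. There are 200 camera calls.

## Working session

There is one attempt and no reset: what is moved stays moved. The work goes in short steps, Python scripts to look and compute and a tool call to move; the robot and the scene stay as the last step left them, time stands still between calls to the robot, and variables do not carry over. Pictures are saved under pics/ and viewed, at most 10 in all, crops included, and the job is handed in when it is done.

Besides the shell and the picture viewer there is one more tool, called after ">>>" as name(argument=value, ...), one argument or row to a line, values as JSON. send_rows: Moves the arm, as the interface text tells. Its arguments: {"type":"object","properties":{"rows":{"type":"array"},"force":{"type":"number"}},"required":["rows"]}

```bash
mkdir -p pics
cat > h.py <<'E'
from station import *
import numpy as np, cv2
def world(c):
    z=c["z_map"];h,w=z.shape
    u,v=np.meshgrid(np.arange(w),np.arange(h))
    p=cv2.undistortPoints(np.stack([u,v],-1).reshape(-1,1,2).astype(np.float32),c["camera_matrix"],c["D"]).reshape(h,w,2)
    P=np.dstack([p[...,0]*z,p[...,1]*z,z])
    R=cv2.Rodrigues(np.array(c["rvec"],float))[0]
    W=(P-np.array(c["tvec"]).reshape(3))@R
    W[z<=0]=np.nan
    return W
def save(n,f): cv2.imwrite("pics/"+n,cv2.cvtColor(f,cv2.COLOR_RGB2BGR))
E
python3 - <<'E'
from h import *
import pickle
d={n:camera(n) for n in("scene","top")}
for n in d: d[n]={k:np.array(v) for k,v in d[n].items()}
pickle.dump(d,open("d.pkl","wb"))
for n in d: save(n+"0.png",d[n]["frame"])
o=get_obs();print(o)
for n in d:
    R=cv2.Rodrigues(d[n]["rvec"].astype(float))[0];print(n,-R.T@d[n]["tvec"].reshape(3))
E
```

```text
{'time_s': 0.1, 'qpos': array([-1.32758168e+00,  3.00443167e-01,  1.52151252e+00,  1.97967728e-05,
        1.32067959e+00, -6.65765143e-02]), 'joint_vel': array([ 0.00073748, -0.00023668, -0.00064265,  0.00089622,  0.00084255,
       -0.00077539]), 'tau': array([ 1.30338802e-03, -5.32643437e+01, -3.53279579e+01,  7.09658233e-02,
        2.35140586e-02, -7.65492655e-05]), 'ee_pos': array([ 0.16762648, -0.52356664,  0.17993066]), 'eef_rot': array([-3.14055361e+00, -8.84965372e-05,  3.09786210e-01]), 'force': array([-0.09028483, -0.80679363, -0.59543036]), 'moment': array([ 0.01556491, -0.03588857, -0.03489714]), 'grip_force': 0.0, 'grip_width': 0.09394271043717888}
scene [ 0.9904487  -0.50936914  1.01447615]
top [0.28811341 0.03178414 1.37665772]
```

View pics/top0.png

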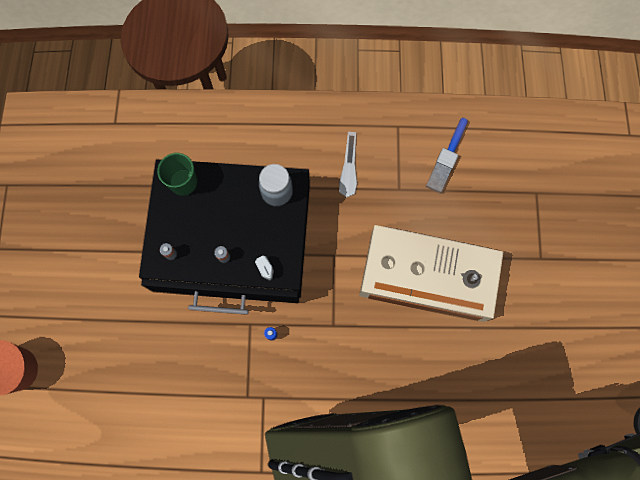

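View pics/scene0.png

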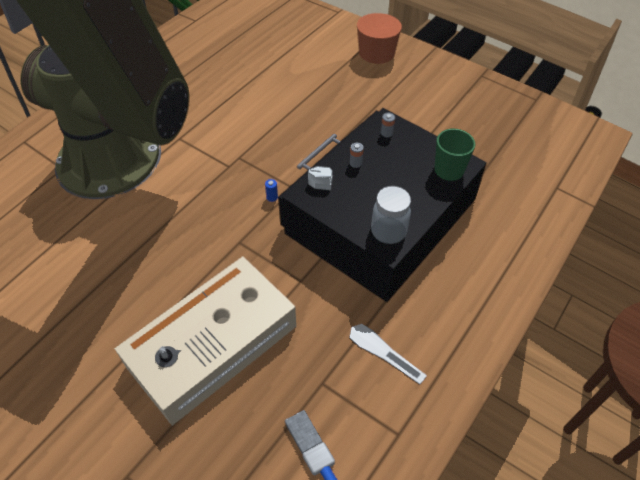

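The top view shows the two batteries at about (167,250) and (221,254) and the knob at (264,267). The wells are at (388,262) and (417,268), with the spindle at (472,278). The blue look-alike cell stands on the boards at (271,333), not on the box, so I leave it alone. Next I measure and make one enlarged crop.

Run:
```python
from h import *
import pickle
d=pickle.load(open("d.pkl","rb"))
for n in d:
    W=world(d[n]);f=d[n]["frame"].astype(int);print("==",n)
    z=W[...,2];X=W[...,0];Y=W[...,1]
    m=((z>.127)&(z<.172)&(X>.2)&(X<.75)&(Y>-.1)&(Y<.5)).astype(np.uint8)
    k,l,s,c=cv2.connectedComponentsWithStats(m)
    for i in range(1,k):
        if s[i,4]>25:
            q=W[l==i];t=q[q[:,2]>np.percentile(q[:,2],98)-.006]
            print("obj",c[i].round(),s[i,4],"zmax",q[:,2].max().round(4),"topmid",((t.max(0)+t.min(0))/2).round(4),"mean",t.mean(0).round(4),"bbox",q.min(0).round(3),q.max(0).round(3))
    # box top
    mb=(abs(z-.12)<.006)&(X>.2)&(X<.85)&(Y>-.1)&(Y<.6)
    print("box",cv2.minAreaRect(W[mb][:,:2].astype(np.float32)),np.nanmedian(z[mb]))
    mr=((abs(z-.075)<.006)&(X>.2)&(X<.75)&(Y<.05)&(f[...,0]>120)).astype(np.uint8)
    k,l,s,c=cv2.connectedComponentsWithStats(mr);i=1+s[1:,4].argmax()
    pts=W[l==i][:,:2].astype(np.float32)
    r=cv2.minAreaRect(pts);print("radio",r,np.median(z[l==i]))
    ms=(z>.08)&(z<.12)&(X>.2)&(X<.75)&(Y<-.05)&(Y>-.45)&(abs(X-r[0][0])<.08)&(abs(Y-r[0][1])<.15)
    q=W[ms];t=q[q[:,2]>.1];print("spindle",len(q),q[:,2].max(),t.mean(0),((t.max(0)+t.min(0))/2))
    # well: below panel
    mw=((z<.068)&(z>.03)&(abs(X-r[0][0])<.05)&(abs(Y-r[0][1])<.125)).astype(np.uint8)
    k,l,s,c=cv2.connectedComponentsWithStats(mw)
    for i in range(1,k):
        if s[i,4]>15: q=W[l==i];print("well",c[i].round(),s[i,4],q.mean(0).round(4),q[:,2].min())
f=d["top"]["frame"]
a=cv2.resize(f[225:305,140:310],(800,376),interpolation=cv2.INTER_CUBIC)
b=cv2.resize(f[235:310,370:500],(390,225),interpolation=cv2.INTER_CUBIC)
g=d["scene"]["frame"]
e=cv2.resize(g[320:380,130:205],(282,225),interpolation=cv2.INTER_CUBIC)
out=np.zeros((601,800,3),np.uint8);out[:376]=a;out[376:,:390]=b;out[376:,400:682]=e
save("crop1.png",out[:600])
```

```text
== scene
obj [388. 124.] 234 zmax 0.1716 topmid [0.5551 0.3428 0.1674] mean [0.5552 0.3417 0.1666] bbox [0.543 0.329 0.127] [0.568 0.354 0.172]
obj [174. 134.] 126 zmax 0.172 topmid [0.224  0.0442 0.1691] mean [0.2265 0.0419 0.169 ] bbox [0.21  0.002 0.149] [0.233 0.091 0.172]
obj [454. 147.] 274 zmax 0.1719 topmid [0.7095 0.3466 0.1689] mean [0.7049 0.352  0.1689] bbox [0.682 0.332 0.138] [0.736 0.364 0.172]
obj [356. 154.] 270 zmax 0.1714 topmid [0.5501 0.2287 0.1681] mean [0.5508 0.2287 0.1675] bbox [0.538 0.215 0.127] [0.564 0.244 0.171]
obj [449. 168.] 455 zmax 0.1719 topmid [0.7178 0.3094 0.1687] mean [0.7218 0.3014 0.1689] bbox [0.683 0.292 0.127] [0.748 0.337 0.172]
obj [320. 177.] 419 zmax 0.1588 topmid [0.5251 0.1417 0.1555] mean [0.5261 0.1405 0.1552] bbox [0.503 0.124 0.127] [0.549 0.16  0.159]
obj [388. 231.] 560 zmax 0.1718 topmid [0.701  0.1107 0.1686] mean [0.7058 0.0988 0.1688] bbox [0.666 0.088 0.127] [0.731 0.136 0.172]
box ((0.6251260638237, 0.2323307991027832), (0.3461736738681793, 0.26828137040138245), 86.78984832763672) 0.11943736347368338
radio ((0.53545928001
[... 971 characters left out ...]
6 0.23   0.1679] bbox [0.535 0.217 0.128] [0.561 0.243 0.172]
obj [264. 266.] 273 zmax 0.1619 topmid [0.5238 0.1455 0.1582] mean [0.5244 0.1442 0.1567] bbox [0.501 0.128 0.128] [0.546 0.166 0.162]
box ((0.6172553896903992, 0.2357550859451294), (0.34210875630378723, 0.28037843108177185), 86.86177062988281) 0.11946501144894375
radio ((0.5341912508010864, -0.2172861099243164), (0.293062686920166, 0.15262532234191895), 78.78135681152344) 0.07412812604369048
spindle 185 0.11005196173385483 [ 0.51720362 -0.30041886  0.10518206] [ 0.51718121 -0.30036965  0.10533005]
well [388. 261.] 128 [ 0.5589 -0.1212  0.0462] 0.03663011898747979
well [417. 268.] 133 [ 0.5458 -0.1866  0.0459] 0.034552208209463364
```

View pics/crop1.png

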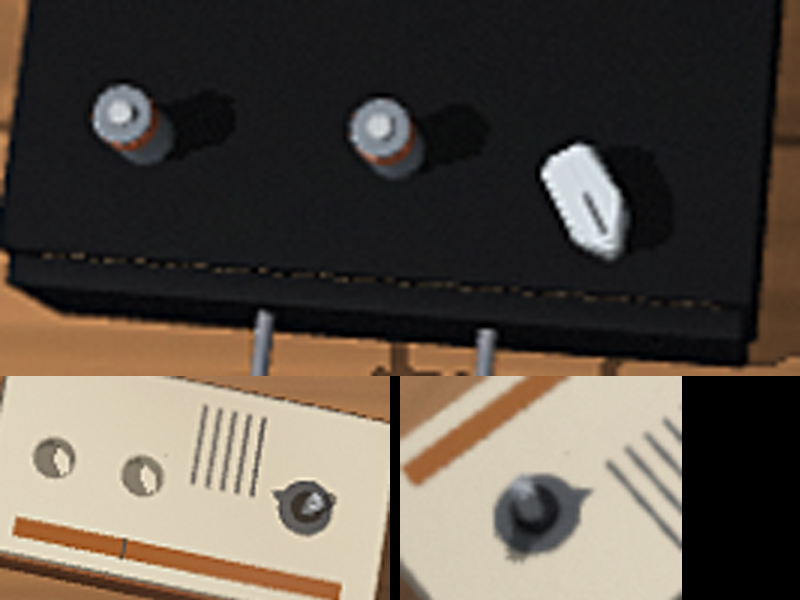

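The crop confirms two silver and orange cells with light buttons, which are the ones meant. The knob's nose line points down-right in the image. The collar mark points left-up in the top view, roughly +y and a bit +x. I start by raising the tool and turning it.

>>> send_rows(
  rows=[
    {"dz": -8,"roll": -7.1,"jaw": -0.1},
    {"dz": -8,"roll": -7.1},
    {"dz": -8,"roll": -7.1},
    {"dz": -8,"roll": -7.1},
    {"dz": -8,"roll": -7.1},
    {"dz": -8,"roll": -7.1},
    {"dz": -8,"roll": -7.1},
    {"dz": -8,"roll": -7.1},
    {"dz": -8,"roll": -7.1},
    {"dz": -8,"roll": -7.1},
  ],
)

```text
invalid input at $.rows[0]: expected keys dx, dy, dz, roll, jaw
```

```bash
cat >> h.py <<'E'
from scipy.spatial.transform import Rotation as Ro
def st(): 
    o=get_obs();R=Ro.from_euler("xyz",o["eef_rot"]).as_matrix();return o,np.array(o["ee_pos"]),R
def to(x,y,z,yaw=None):
    o,p,R=st();d=R.T@(np.array([x,y,z])-p)*1000
    yw=np.degrees(o["eef_rot"][2])
    print("t",round(o["time_s"],2),"pos",p.round(4),"yaw",round(yw,2),"q6",round(o["qpos"][5],2),"F",o["force"].round(1),"w",round(o["grip_width"],4))
    print("tool shift mm",d.round(1),"roll",None if yaw is None else round((yw-yaw+180)%360-180,2))
E
python3 - <<'E'
from h import *
to(.549,.229,.26,90)
E
```

```text
t 0.1 pos [ 0.1676 -0.5236  0.1799] yaw 17.75 q6 -0.07 F [-0.1 -0.8 -0.6] w 0.0939
tool shift mm [ 592.7 -600.6  -79.4] roll -72.25
```

>>> send_rows(
  rows=[
    {"dx": 0,"dy": 0,"dz": -8,"roll": -7.1,"jaw": -0.1},
    {"dx": 0,"dy": 0,"dz": -8,"roll": -7.1,"jaw": -0.1},
    {"dx": 0,"dy": 0,"dz": -8,"roll": -7.1,"jaw": -0.1},
    {"dx": 0,"dy": 0,"dz": -8,"roll": -7.1,"jaw": -0.1},
    {"dx": 0,"dy": 0,"dz": -8,"roll": -7.1,"jaw": -0.1},
    {"dx": 0,"dy": 0,"dz": -8,"roll": -7.1,"jaw": -0.1},
    {"dx": 0,"dy": 0,"dz": -8,"roll": -7.1,"jaw": -0.1},
    {"dx": 0,"dy": 0,"dz": -8,"roll": -7.1,"jaw": -0.1},
    {"dx": 0,"dy": 0,"dz": -8,"roll": -7.1,"jaw": -0.1},
    {"dx": 0,"dy": 0,"dz": -8,"roll": -7.1,"jaw": -0.1},
  ],
)

```text
time_s: 0.93
ee_pos: [0.1676, -0.5237, 0.2605]
eef_rot: [-3.141, -0.001, 1.555]
force: [1.1, -0.1, 0.2]
grip_width: 0.0518
grip_force: 0.0
```

Run:
```python
from h import *
to(.5182,-.3009,.26,90)
```

```text
t 0.93 pos [ 0.1676 -0.5237  0.2605] yaw 89.1 q6 -1.31 F [ 1.1 -0.1  0.2] w 0.0518
tool shift mm [228.2 347.    0.6] roll -0.9
```

>>> send_rows(
  rows=[
    {"dx": 25.5,"dy": 30,"dz": 0,"roll": 0,"jaw": -0.1},
    {"dx": 25.5,"dy": 30,"dz": 0,"roll": 0,"jaw": -0.1},
    {"dx": 25.5,"dy": 30,"dz": 0,"roll": 0,"jaw": -0.1},
    {"dx": 25.5,"dy": 30,"dz": 0,"roll": 0,"jaw": -0.1},
    {"dx": 25.5,"dy": 30,"dz": 0,"roll": 0,"jaw": -0.1},
    {"dx": 25.5,"dy": 30,"dz": 0,"roll": 0,"jaw": -0.1},
    {"dx": 25.5,"dy": 30,"dz": 0,"roll": 0,"jaw": -0.1},
    {"dx": 25.5,"dy": 30,"dz": 0,"roll": 0,"jaw": -0.1},
    {"dx": 25.5,"dy": 30,"dz": 0,"roll": 0,"jaw": -0.1},
    {"dx": 25.5,"dy": 30,"dz": 0,"roll": 0,"jaw": -0.1},
    {"dx": 25.5,"dy": 30,"dz": 0,"roll": 0,"jaw": -0.1},
    {"dx": 0,"dy": 0,"dz": 0,"roll": 0,"jaw": -0.1},
  ],
)

```text
time_s: 1.93
ee_pos: [0.5072, -0.2463, 0.2596]
eef_rot: [-3.141, -0.001, 1.554]
force: [-1.4, -0.2, -0.7]
grip_width: 0.0519
grip_force: 0.0
```

Run:
```python
from h import *
import pickle
c=camera("wrist");c={k:np.array(v) for k,v in c.items()};pickle.dump(c,open("w1.pkl","wb"));save("w1.png",c["frame"])
R=cv2.Rodrigues(c["rvec"].astype(float))[0];print("cam",-R.T@c["tvec"].reshape(3),R[2])
W=world(c);print("corners",W[5,5],W[5,-5],W[-5,5],W[-5,-5])
to(.549,.229,.26,90)
```

```text
cam [ 0.50978275 -0.16828369  0.46358105] [-0.00503814 -0.26428636 -0.96443109]
corners [ 0.16527068 -0.01376172 -0.00152161] [ 0.86585936 -0.02627641 -0.00145814] [ 0.43487399 -0.2424324   0.39430746] [ 0.58086977 -0.24235166  0.39667361]
t 1.98 pos [ 0.5054 -0.2483  0.2596] yaw 88.98 q6 -0.5 F [ 0.4 -0.2  0.1] w 0.0514
tool shift mm [ 4.78e+02  3.52e+01 -1.00e-01] roll -1.02
```

View pics/w1.png

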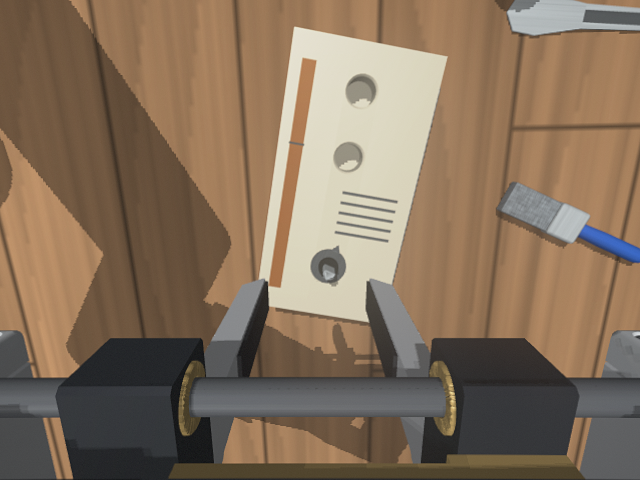

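The wrist view shows the wells at (361,91) and (348,156), the spindle at (328,266) and the mark tip at (337,246).

```bash
cat >> h.py <<'E'
def onplane(c,uv,z):
    p=cv2.undistortPoints(np.array(uv,np.float32).reshape(-1,1,2),c["camera_matrix"],c["D"]).reshape(-1,2)
    R=cv2.Rodrigues(np.array(c["rvec"],float))[0];C=-R.T@np.array(c["tvec"]).reshape(3)
    r=np.c_[p,np.ones(len(p))]@R
    return C+r*((z-C[2])/r[:,2])[:,None]
E
cat > radio.py <<'E'
from h import *
import pickle,sys
def run(c,hp,boxes,col):
    W=world(c);g=c["frame"].astype(int)
    for (u,v,r) in boxes:
        sub=np.zeros(W.shape[:2],bool);sub[v-r:v+r,u-r:u+r]=1
        m=((W[...,2]<hp-.004)&sub).astype(np.uint8)
        k,l,s,_=cv2.connectedComponentsWithStats(m);i=1+s[1:,4].argmax()
        y,x=np.nonzero(l==i);P=onplane(c,np.c_[x,y],hp)[:,:2]
        (cc,wh,a)=cv2.minAreaRect(P.astype(np.float32))
        print("well",P.mean(0).round(4),"rectmid",np.round(cc,4),"size",np.round(wh,4))
if __name__=="__main__":
    c=pickle.load(open("w1.pkl","rb"))
    W=world(c);print("panel z",np.median(W[200:215,300:330,2]))
    run(c,.075,[(361,91,24),(348,156,24)],None)
    q=W[250:285,310:345].reshape(-1,3);t=q[q[:,2]>.1];print("sp",len(t),t.mean(0),(t.max(0)+t.min(0))/2,q[:,2].max())
    f=c["frame"].astype(int).sum(2)
    y,x=np.nonzero(f[235:290,300:350]<360);P=onplane(c,np.c_[x+300,y+235],.078)[:,:2]
    S=np.array([.5195,-.302]);d=P-S;r=np.hypot(*d.T);far=r>np.sort(r)[-15]
    print("far",r.max(),np.c_[P[far],r[far],np.degrees(np.arctan2(d[far,1],d[far,0]))].round(4))
    g=c["frame"][235:290,300:355];save("w1c.png",cv2.resize(g,(550,550),interpolation=cv2.INTER_CUBIC))
E
python3 radio.py
```

```text
panel z nan
well [ 0.5543 -0.1182] rectmid [ 0.5542 -0.1185] size [0.0278 0.0276]
well [ 0.5421 -0.1822] rectmid [ 0.5422 -0.1823] size [0.0272 0.028 ]
sp 98 [ 0.51900075 -0.29987768  0.10510501] [ 0.51958712 -0.30064452  0.10453006] nan
far 0.02653766649223992 [[ 5.29900e-01 -2.77600e-01  2.65000e-02  6.70144e+01]
 [ 5.26600e-01 -2.78700e-01  2.44000e-02  7.31725e+01]
 [ 5.27700e-01 -2.78700e-01  2.47000e-02  7.07185e+01]
 [ 5.28800e-01 -2.78700e-01  2.51000e-02  6.83320e+01]
 [ 5.29900e-01 -2.78700e-01  2.55000e-02  6.60181e+01]
 [ 5.25500e-01 -2.79800e-01  2.30000e-02  7.49991e+01]
 [ 5.26600e-01 -2.79800e-01  2.33000e-02  7.23714e+01]
 [ 5.27700e-01 -2.79800e-01  2.36000e-02  6.98138e+01]
 [ 5.28800e-01 -2.79800e-01  2.40000e-02  6.73331e+01]
 [ 5.29900e-01 -2.79900e-01  2.44000e-02  6.49350e+01]
 [ 5.31000e-01 -2.79900e-01  2.49000e-02  6.26232e+01]
 [ 5.28800e-01 -2.81000e-01  2.30000e-02  6.62406e+01]
 [ 5.29900e-01 -2.81000e-01  2.34000e-02  6.37539e+01]
 [ 5.31000e-01 -2.81000e-01  2.39000e-02  6.13649e+01]]
```

View pics/w1c.png

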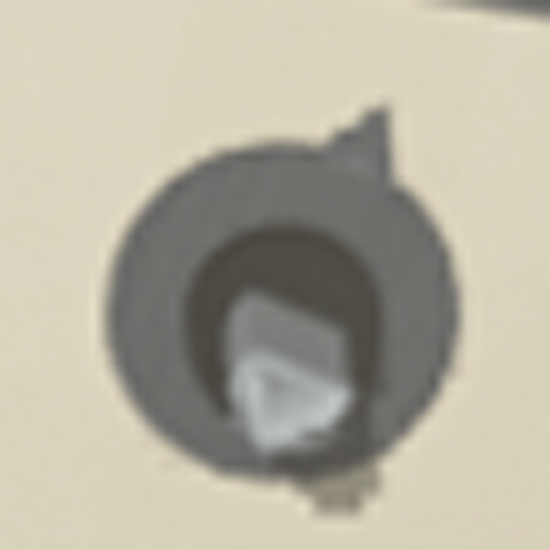

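>>> send_rows(
  rows=[
    {"dx": 39,"dy": 3,"dz": 0,"roll": 0,"jaw": -0.1},
    {"dx": 39,"dy": 3,"dz": 0,"roll": 0,"jaw": -0.1},
    {"dx": 39,"dy": 3,"dz": 0,"roll": 0,"jaw": -0.1},
    {"dx": 39,"dy": 3,"dz": 0,"roll": 0,"jaw": -0.1},
    {"dx": 39,"dy": 3,"dz": 0,"roll": 0,"jaw": -0.1},
    {"dx": 39,"dy": 3,"dz": 0,"roll": 0,"jaw": -0.1},
    {"dx": 39,"dy": 3,"dz": 0,"roll": 0,"jaw": -0.1},
    {"dx": 39,"dy": 3,"dz": 0,"roll": 0,"jaw": -0.1},
    {"dx": 39,"dy": 3,"dz": 0,"roll": 0,"jaw": -0.1},
    {"dx": 39,"dy": 3,"dz": 0,"roll": 0,"jaw": -0.1},
    {"dx": 10,"dy": 3,"dz": 0,"roll": 0,"jaw": -0.1},
    {"dx": 0,"dy": 0,"dz": 0,"roll": 0,"jaw": -0.1},
  ],
)

```text
time_s: 2.98
ee_pos: [0.5454, 0.15, 0.2599]
eef_rot: [-3.141, 0.0, 1.551]
force: [0.1, -0.5, 0.0]
grip_width: 0.0516
grip_force: 0.0
```

The collar mark points from the collar centre to (388,105) in the crop, and the flat faces the same way. That makes the spindle yaw about 65°. The wells measure 65 mm apart, as given. Next I measure the cells and the knob from here.

```bash
cat > box.py <<'E'
from h import *
c=camera("wrist");W=world(c);z=W[...,2]
to(.549,.229,.26,90)
m=((z>.126)&(z<.172)&(W[...,0]>.45)&(W[...,0]<.62)&(W[...,1]>.08)&(W[...,1]<.4)).astype(np.uint8)
k,l,s,cc=cv2.connectedComponentsWithStats(m)
for i in range(1,k):
    if s[i,4]<60: continue
    q=W[l==i];zm=np.percentile(q[:,2],99)
    t=q[(q[:,2]>zm-.005)] if zm<.165 else q[abs(q[:,2]-.167)<.0015]
    (e,wh,a)=cv2.minAreaRect(t[:,:2].astype(np.float32))
    print(cc[i].round(),s[i,4],"z",zm.round(4),"rect",np.round(e,4),np.round(wh,4),round(a,1),"mean",t.mean(0).round(4),"min",q.min(0).round(3),"max",q.max(0).round(3))
import sys
if len(sys.argv)>1: save(sys.argv[1],c["frame"])
E
python3 box.py
```

```text
t 3.03 pos [0.5453 0.1484 0.26  ] yaw 88.81 q6 0.22 F [ 0.5 -0.6  0.3] w 0.052
tool shift mm [80.7  2.  -0. ] roll -1.19
[321.   4.] 231 z 0.1484 rect [0.554 0.333] [0.0022 0.0122] 89.9 mean [0.5533 0.3328 0.1459] min [0.543 0.332 0.126] max [0.565 0.339 0.151]
[319. 139.] 903 z 0.171 rect [0.5497 0.2313] [0.0249 0.0251] 89.1 mean [0.5498 0.2316 0.1668] min [0.537 0.219 0.162] max [0.562 0.245 0.172]
[295. 240.] 1523 z 0.1573 rect [0.5237 0.1426] [0.0457 0.026 ] 28.5 mean [0.5258 0.1445 0.1556] min [0.503 0.128 0.126] max [0.549 0.165 0.158]
```

>>> send_rows(
  rows=[
    {"dx": 27.6,"dy": 0.9,"dz": 0,"roll": -0.4,"jaw": -0.1},
    {"dx": 27.6,"dy": 0.9,"dz": 0,"roll": -0.4,"jaw": -0.1},
    {"dx": 27.6,"dy": 0.9,"dz": 0,"roll": -0.4,"jaw": -0.1},
    {"dx": 0,"dy": 0,"dz": 10,"roll": 0,"jaw": -0.1},
    {"dx": 0,"dy": 0,"dz": 25,"roll": 0,"jaw": -0.1},
    {"dx": 0,"dy": 0,"dz": 25,"roll": 0,"jaw": -0.1},
    {"dx": 0,"dy": 0,"dz": 25,"roll": 0,"jaw": -0.1},
    {"dx": 0,"dy": 0,"dz": 20,"roll": 0,"jaw": -0.1},
    {"dx": 0,"dy": 0,"dz": 15,"roll": 0,"jaw": -0.1},
    {"dx": 0,"dy": 0,"dz": 5,"roll": 0,"jaw": -0.1},
    {"dx": 0,"dy": 0,"dz": 0,"roll": 0,"jaw": -0.1},
    {"dx": 0,"dy": 0,"dz": 0,"roll": 0,"jaw": -0.1},
  ],
)

```text
time_s: 4.03
ee_pos: [0.5499, 0.2303, 0.1363]
eef_rot: [3.141, -0.0, 1.569]
force: [0.4, 0.2, -0.1]
grip_width: 0.0517
grip_force: 0.0
```

Run:
```python
from h import *
to(.5497,.231,.135,90)
```

```text
t 4.03 pos [0.5499 0.2303 0.1363] yaw 89.88 q6 0.34 F [ 0.4  0.2 -0.1] w 0.0517
tool shift mm [ 0.7 -0.2  1.3] roll -0.12
```

Close and lift.

>>> send_rows(
  force=20,
  rows=[
    {"dx": 0.7,"dy": 0,"dz": 0,"roll": 0,"jaw": 1},
    {"dx": 0,"dy": 0,"dz": 0,"roll": 0,"jaw": 1},
    {"dx": 0,"dy": 0,"dz": 0,"roll": 0,"jaw": 1},
    {"dx": 0,"dy": 0,"dz": 0,"roll": 0,"jaw": 1},
    {"dx": 0,"dy": 0,"dz": 0,"roll": 0,"jaw": 1},
    {"dx": 0,"dy": 0,"dz": 0,"roll": 0,"jaw": 1},
    {"dx": 0,"dy": 0,"dz": -10,"roll": 0,"jaw": 1},
    {"dx": 0,"dy": 0,"dz": -25,"roll": 0,"jaw": 1},
    {"dx": 0,"dy": 0,"dz": -25,"roll": 0,"jaw": 1},
    {"dx": 0,"dy": 0,"dz": -25,"roll": 0,"jaw": 1},
    {"dx": 0,"dy": 0,"dz": 0,"roll": 0,"jaw": 1},
  ],
)

```text
time_s: 4.95
ee_pos: [0.5508, 0.2326, 0.2264]
eef_rot: [3.134, -0.003, 1.57]
force: [0.7, 1.6, 1.1]
grip_width: 0.0252
grip_force: 20.0
```

Run:
```python
from h import *
to(.5543,-.1183,.20,79.2)
```

```text
t 4.95 pos [0.5508 0.2326 0.2264] yaw 89.96 q6 0.34 F [0.7 1.6 1.1] w 0.0252
tool shift mm [-351.     3.6   25.5] roll 10.76
```

>>> send_rows(
  rows=[
    {"dx": -25,"dy": 0.3,"dz": 0,"roll": 0,"jaw": 1},
    {"dx": -39,"dy": 0.3,"dz": 0,"roll": 0,"jaw": 1},
    {"dx": -39,"dy": 0.4,"dz": 0,"roll": 0,"jaw": 1},
    {"dx": -39,"dy": 0.4,"dz": 0,"roll": 0,"jaw": 1},
    {"dx": -39,"dy": 0.4,"dz": 0,"roll": 0,"jaw": 1},
    {"dx": -39,"dy": 0.4,"dz": 0,"roll": 0,"jaw": 1},
    {"dx": -39,"dy": 0.4,"dz": 0,"roll": 0,"jaw": 1},
    {"dx": -39,"dy": 0.4,"dz": 0,"roll": 0,"jaw": 1},
    {"dx": -38,"dy": 0.4,"dz": 0,"roll": 0,"jaw": 1},
    {"dx": -14,"dy": 0.3,"dz": 10,"roll": 5.4,"jaw": 1},
    {"dx": 0,"dy": 0,"dz": 15,"roll": 5.4,"jaw": 1},
    {"dx": 0,"dy": 0,"dz": 0,"roll": 0,"jaw": 1},
  ],
)

```text
time_s: 5.95
ee_pos: [0.5515, -0.1187, 0.1929]
eef_rot: [-3.137, -0.0, 1.375]
force: [1.0, 0.5, -1.2]
grip_width: 0.0251
grip_force: 20.0
```

Run:
```python
from h import *
c=camera("wrist");save("w2.png",c["frame"])
to(.5543,-.1183,.20,79.2)
W=world(c);z=W[...,2]
m=((abs(W[...,0]-.55)<.05)&(abs(W[...,1]+.12)<.05)&(z>.15)&(z<.26))
import collections
o,p,R=st()
L=(W-p)@R*1000
q=L[m];print("local pts",len(q));
for zz in range(-45,20,5):
    t=q[(q[:,2]>=zz)&(q[:,2]<zz+5)&(abs(q[:,1])<12)]
    if len(t)>5: print(zz,len(t),t.min(0).round(1),t.max(0).round(1))
```

```text
t 6.0 pos [ 0.5521 -0.118   0.1944] yaw 79.19 q6 -0.09 F [1.1 0.7 0. ] w 0.0252
tool shift mm [ 0.2  2.2 -5.6] roll -0.01
local pts 5086
-45 11 [  2.7 -12.  -44.9] [  8.8 -11.9 -43.4]
-40 14 [ -2.3 -12.  -39.7] [  8.8 -11.9 -36.1]
-35 610 [-12.2 -12.  -34.1] [ 12.3  12.  -30. ]
-30 1269 [-13.9 -11.9 -30. ] [ 12.6  12.  -25. ]
-25 141 [  3.6 -11.9 -25. ] [ 12.6  11.9 -20. ]
-20 126 [  4.  -11.8 -20. ] [ 12.5  11.6 -15. ]
-15 91 [  4.  -11.9 -14.9] [ 12.2  11.4 -10.1]
-10 111 [  2.9 -11.9 -10. ] [12.1 11.6 -5. ]
-5 103 [  3.2 -12.   -4.9] [12.  11.9 -0.1]
0 102 [  3.7 -11.9   0.1] [12.4 11.5  5. ]
5 90 [  3.  -11.5   5. ] [12.3 11.8 10. ]
10 82 [  2.3 -11.8  10.1] [12.1 11.9 14.9]
15 23 [  5.1 -11.3  15. ] [11.9  8.2 16.9]
```

View pics/w2.png

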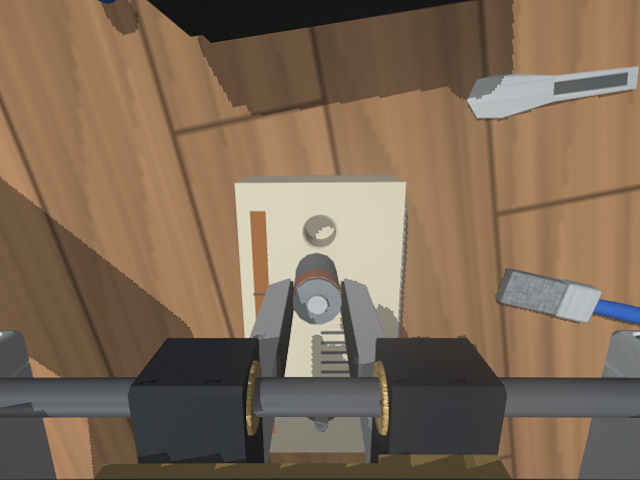

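The cell is gripped upright, with its button at (317,305). Well1 shows at (320,230). I compare the well's position with the cell in this same view.

Run:
```python
from h import *
from radio import run
c=camera("wrist");run(c,.075,[(320,230,24)],None)
to(.5543,-.1183,.11,79.2)
```

```text
well [ 0.5548 -0.1175] rectmid [ 0.5548 -0.1172] size [0.0272 0.0274]
t 6.05 pos [ 0.5526 -0.1176  0.1956] yaw 79.34 q6 -0.09 F [ 0.2 -0.1 -0.1] w 0.0249
tool shift mm [-0.4  1.9 85.6] roll 0.14
```

>>> send_rows(
  rows=[
    {"dx": 0.9,"dy": 2.1,"dz": 20,"roll": 0,"jaw": 1},
    {"dx": 0,"dy": 0,"dz": 25,"roll": 0,"jaw": 1},
    {"dx": 0,"dy": 0,"dz": 25,"roll": 0,"jaw": 1},
    {"dx": 0,"dy": 0,"dz": 20,"roll": 0,"jaw": 1},
    {"dx": 0,"dy": 0,"dz": 6,"roll": 0,"jaw": 1},
    {"dx": 0,"dy": 0,"dz": 0,"roll": 0,"jaw": 1},
    {"dx": 0,"dy": 0,"dz": 0,"roll": 0,"jaw": 1},
    {"dx": 0,"dy": 0,"dz": 0,"roll": 0,"jaw": 1},
  ],
)

```text
time_s: 6.72
ee_pos: [0.5559, -0.1174, 0.1013]
eef_rot: [3.139, 0.0, 1.383]
force: [0.3, -0.4, -0.4]
grip_width: 0.0251
grip_force: 20.0
```

Run:
```python
from h import *
o,p,R=st();t=np.array([.5547,-.1177,.1])+R[:,0]*.0006;to(t[0],t[1],.096,79.2)
```

```text
t 6.72 pos [ 0.5559 -0.1174  0.1013] yaw 79.22 q6 -0.08 F [ 0.3 -0.4 -0.4] w 0.0251
tool shift mm [ 0.1 -1.1  5.3] roll 0.02
```

>>> send_rows(
  rows=[
    {"dx": 0,"dy": -1.1,"dz": 0,"roll": 0,"jaw": 1},
    {"dx": 0,"dy": 0,"dz": 4,"roll": 0,"jaw": 1},
    {"dx": 0,"dy": 0,"dz": 4,"roll": 0,"jaw": 1},
    {"dx": 0,"dy": 0,"dz": 3,"roll": 0,"jaw": 1},
    {"dx": 0,"dy": 0,"dz": 3,"roll": 0,"jaw": 1},
    {"dx": 0,"dy": 0,"dz": 0,"roll": 0,"jaw": 1},
    {"dx": 0,"dy": 0,"dz": 0,"roll": 0,"jaw": 1},
  ],
)

```text
time_s: 7.3
ee_pos: [0.5538, -0.1172, 0.0852]
eef_rot: [-3.141, -0.0, 1.381]
force: [-0.3, 0.1, -0.7]
grip_width: 0.0247
grip_force: 20.0
```

>>> send_rows(
  rows=[
    {"dx": 0,"dy": 0,"dz": 3,"roll": 0,"jaw": 1},
    {"dx": 0,"dy": 0,"dz": 2.5,"roll": 0,"jaw": 1},
    {"dx": 0,"dy": 0,"dz": 0,"roll": 0,"jaw": 1},
    {"dx": 0,"dy": 0,"dz": 0,"roll": 0,"jaw": 1},
    {"dx": 0,"dy": 0,"dz": 0,"roll": 0,"jaw": 0.4},
    {"dx": 0,"dy": 0,"dz": 0,"roll": 0,"jaw": 0.3},
    {"dx": 0,"dy": 0,"dz": 0,"roll": 0,"jaw": 0.1},
    {"dx": 0,"dy": 0,"dz": 0,"roll": 0,"jaw": -0.1},
    {"dx": 0,"dy": 0,"dz": 0,"roll": 0,"jaw": -0.1},
    {"dx": 0,"dy": 0,"dz": -10,"roll": 0,"jaw": -0.1},
    {"dx": 0,"dy": 0,"dz": -30,"roll": 0,"jaw": -0.1},
    {"dx": 0,"dy": 0,"dz": -40,"roll": 0,"jaw": -0.1},
  ],
)

```text
time_s: 8.3
ee_pos: [0.5525, -0.1169, 0.1592]
eef_rot: [-3.137, -0.0, 1.381]
force: [0.9, -0.8, -0.6]
grip_width: 0.0517
grip_force: 0.0
```

Run:
```python
from h import *
for n in("top","wrist"):
    W=world(camera(n));q=W[(np.hypot(W[...,0]-.5547,W[...,1]+.1177)<.018)&(W[...,2]<.14)]
    print(n,len(q),np.percentile(q[:,2],[5,50,90,99]).round(4),q[(q[:,2]>.087)].mean(0))
to(.5545,.3430,.24,90)
```

```text
Traceback (most recent call last):
IndexError: index -1 is out of bounds for axis 0 with size 0
```

Top is occluded by the arm, so I use the other two.

Run:
```python
from h import *
for n in("scene","wrist"):
    W=world(camera(n));q=W[(np.hypot(W[...,0]-.5547,W[...,1]+.1177)<.018)&(W[...,2]<.14)]
    print(n,len(q),q[:,2].max() if len(q) else 0,np.percentile(q[:,2],[5,50,90]).round(4) if len(q) else 0,q[(q[:,2]>.087)].mean(0))
to(.5545,.3430,.24,90)
```

```text
scene 284 0.0977734023480966 [0.0707 0.0873 0.0928] [ 0.55403985 -0.12093349  0.09077801]
wrist 1395 0.09426442747164605 [0.0682 0.0888 0.0909] [ 0.55408774 -0.11768939  0.09010717]
t 8.45 pos [ 0.5553 -0.1176  0.1637] yaw 79.15 q6 -0.08 F [ 0.4  0.1 -1.1] w 0.0515
tool shift mm [452.2 -87.  -77.1] roll -10.85
```

>>> send_rows(
  rows=[
    {"dx": 0,"dy": 0,"dz": -36,"roll": -5.4,"jaw": -0.1},
    {"dx": 0,"dy": 0,"dz": -36,"roll": -5.4,"jaw": -0.1},
    {"dx": 41,"dy": 0,"dz": 0,"roll": 0,"jaw": -0.1},
    {"dx": 41,"dy": 0,"dz": 0,"roll": 0,"jaw": -0.1},
    {"dx": 41,"dy": 0,"dz": 0,"roll": 0,"jaw": -0.1},
    {"dx": 41,"dy": 0,"dz": 0,"roll": 0,"jaw": -0.1},
    {"dx": 41,"dy": 0,"dz": 0,"roll": 0,"jaw": -0.1},
    {"dx": 41,"dy": 0,"dz": 0,"roll": 0,"jaw": -0.1},
    {"dx": 41,"dy": 0,"dz": 0,"roll": 0,"jaw": -0.1},
    {"dx": 41,"dy": 0,"dz": 0,"roll": 0,"jaw": -0.1},
    {"dx": 41,"dy": 0,"dz": 0,"roll": 0,"jaw": -0.1},
    {"dx": 0,"dy": 0,"dz": 0,"roll": 0,"jaw": -0.1},
  ],
)

```text
time_s: 9.45
ee_pos: [0.5528, 0.2576, 0.2307]
eef_rot: [-3.14, -0.0, 1.575]
force: [-0.2, 0.1, -1.1]
grip_width: 0.0515
grip_force: 0.0
```

```bash
python3 box.py
python3 - <<'E'
from h import *
to(.5545,.3440,.136,90)
E
```

```text
t 9.5 pos [0.5533 0.2547 0.2308] yaw 90.19 q6 0.37 F [-0.2 -0.5  0. ] w 0.052
tool shift mm [-25.7  -4.4 -29.2] roll 0.19
[317. 130.] 1134 z 0.1708 rect [0.5539 0.3452] [0.0249 0.0249] 15.6 mean [0.5538 0.345  0.1668] min [0.541 0.332 0.162] max [0.566 0.358 0.172]
[287. 359.] 1646 z 0.1569 rect [0.5252 0.15  ] [0.0439 0.0247] 2.1 mean [0.5279 0.1486 0.1553] min [0.502 0.133 0.126] max [0.55  0.165 0.157]
t 9.5 pos [0.5533 0.2547 0.2308] yaw 90.19 q6 0.37 F [-0.2 -0.5  0. ] w 0.052
tool shift mm [89.3  1.7 94.7] roll 0.19
```

>>> send_rows(
  rows=[
    {"dx": 30,"dy": 0.3,"dz": 0,"roll": 0,"jaw": -0.1},
    {"dx": 30,"dy": 0.3,"dz": 0,"roll": 0,"jaw": -0.1},
    {"dx": 29.8,"dy": 0.3,"dz": 0,"roll": 0,"jaw": -0.1},
    {"dx": 0,"dy": 0,"dz": 10,"roll": 0,"jaw": -0.1},
    {"dx": 0,"dy": 0,"dz": 25,"roll": 0,"jaw": -0.1},
    {"dx": 0,"dy": 0,"dz": 25,"roll": 0,"jaw": -0.1},
    {"dx": 0,"dy": 0,"dz": 20,"roll": 0,"jaw": -0.1},
    {"dx": 0,"dy": 0,"dz": 10,"roll": 0,"jaw": -0.1},
    {"dx": 0,"dy": 0,"dz": 4,"roll": 0,"jaw": -0.1},
    {"dx": 0,"dy": 0,"dz": 0,"roll": 0,"jaw": -0.1},
    {"dx": 0,"dy": 0,"dz": 0,"roll": 0,"jaw": -0.1},
  ],
)

```text
time_s: 10.42
ee_pos: [0.5558, 0.3413, 0.1392]
eef_rot: [3.14, -0.001, 1.569]
force: [-0.4, 0.3, 1.1]
grip_width: 0.0514
grip_force: 0.0
```

>>> send_rows(
  force=20,
  rows=[
    {"dx": 3.2,"dy": -1.8,"dz": 2.5,"roll": 0,"jaw": -0.1},
    {"dx": 0,"dy": 0,"dz": 0,"roll": 0,"jaw": -0.1},
    {"dx": 0,"dy": 0,"dz": 0,"roll": 0,"jaw": 1},
    {"dx": 0,"dy": 0,"dz": 0,"roll": 0,"jaw": 1},
    {"dx": 0,"dy": 0,"dz": 0,"roll": 0,"jaw": 1},
    {"dx": 0,"dy": 0,"dz": 0,"roll": 0,"jaw": 1},
    {"dx": 0,"dy": 0,"dz": 0,"roll": 0,"jaw": 1},
    {"dx": 0,"dy": 0,"dz": 0,"roll": 0,"jaw": 1},
    {"dx": 0,"dy": 0,"dz": -15,"roll": 0,"jaw": 1},
    {"dx": 0,"dy": 0,"dz": -30,"roll": 0,"jaw": 1},
    {"dx": 0,"dy": 0,"dz": -35,"roll": 0,"jaw": 1},
    {"dx": 0,"dy": 0,"dz": 0,"roll": 0,"jaw": 1},
  ],
)

```text
time_s: 11.42
ee_pos: [0.5551, 0.3457, 0.2228]
eef_rot: [3.133, -0.005, 1.57]
force: [0.2, 0.3, 0.0]
grip_width: 0.0249
grip_force: 20.0
```

Run:
```python
from h import *
to(.5421,-.1822,.20,79.2)
```

```text
t 11.42 pos [0.5551 0.3457 0.2228] yaw 89.95 q6 0.5 F [0.2 0.3 0. ] w 0.0249
tool shift mm [-528.   -12.7   20.2] roll 10.75
```

>>> send_rows(
  rows=[
    {"dx": -25,"dy": -1,"dz": -2,"roll": 0,"jaw": 1},
    {"dx": -40,"dy": -1,"dz": 0,"roll": 0,"jaw": 1},
    {"dx": -40,"dy": -1,"dz": 0,"roll": 0,"jaw": 1},
    {"dx": -40,"dy": -1,"dz": 0,"roll": 0,"jaw": 1},
    {"dx": -40,"dy": -1,"dz": 0,"roll": 0,"jaw": 1},
    {"dx": -40,"dy": -1,"dz": 0,"roll": 0,"jaw": 1},
    {"dx": -40,"dy": -1,"dz": 0,"roll": 0,"jaw": 1},
    {"dx": -40,"dy": -1,"dz": 0,"roll": 0,"jaw": 1},
    {"dx": -40,"dy": -1,"dz": 0,"roll": 0,"jaw": 1},
    {"dx": -40,"dy": -1,"dz": 0,"roll": 0,"jaw": 1},
    {"dx": -40,"dy": -1,"dz": 0,"roll": 0,"jaw": 1},
    {"dx": -40,"dy": -1,"dz": 0,"roll": 0,"jaw": 1},
  ],
)

```text
time_s: 12.42
ee_pos: [0.5406, -0.1222, 0.2175]
eef_rot: [3.141, 0.0, 1.57]
force: [0.8, -0.0, -0.6]
grip_width: 0.0248
grip_force: 20.0
```

>>> send_rows(
  rows=[
    {"dx": -40,"dy": 0,"dz": 0,"roll": 0,"jaw": 1},
    {"dx": -23,"dy": 0,"dz": 5,"roll": 0,"jaw": 1},
    {"dx": 0,"dy": 0,"dz": 10,"roll": 5.4,"jaw": 1},
    {"dx": 0,"dy": 0,"dz": 5,"roll": 5.4,"jaw": 1},
    {"dx": 0,"dy": 0,"dz": 0,"roll": 0,"jaw": 1},
    {"dx": 0,"dy": 0,"dz": 0,"roll": 0,"jaw": 1},
    {"dx": 0,"dy": 0,"dz": 0,"roll": 0,"jaw": 1},
  ],
)

```text
time_s: 13.0
ee_pos: [0.5412, -0.183, 0.198]
eef_rot: [3.141, 0.0, 1.385]
force: [0.2, 0.3, 0.4]
grip_width: 0.0249
grip_force: 20.0
```

```bash
cat > hold.py <<'E'
from h import *
c=camera("wrist");o,p,R=st()
W=world(c);L=((W-p)@R*1000).reshape(-1,3)
m=(abs(L[:,0])<25)&(abs(L[:,1])<11)&(L[:,2]>-40)&(L[:,2]<25)
q=L[m]
for zz in range(-35,20,5):
    t=q[(q[:,2]>=zz)&(q[:,2]<zz+5)]
    if len(t)>5: print(zz,len(t),"x",t[:,0].min().round(1),np.percentile(t[:,0],99).round(1),"y",t[:,1].min().round(1),t[:,1].max().round(1))
print("lowest",np.percentile(q[:,2],99.8))
E
python3 hold.py
python3 - <<'E'
from h import *
from radio import run
c=camera("wrist");P=np.array([.5421,-.1822,.075])
uv=cv2.projectPoints(P,c["rvec"],c["tvec"],c["camera_matrix"],c["D"])[0].ravel().astype(int);print(uv)
run(c,.075,[(uv[0],uv[1],22)],None)
o,p,R=st();t=P+R[:,0]*.0006;to(t[0],t[1],.101,79.2)
E
```

```text
-35 1609 x -12.0 12.8 y -10.9 10.9
-30 216 x -9.5 13.9 y -11.0 10.9
-25 133 x 6.9 13.9 y -10.8 11.0
-20 91 x 7.1 13.9 y -10.9 10.9
-15 100 x 6.4 13.7 y -10.8 10.5
-10 100 x 6.2 13.5 y -11.0 10.7
-5 96 x 6.3 13.5 y -10.8 10.9
0 88 x 6.4 13.7 y -10.9 10.6
5 82 x 7.0 13.4 y -10.7 10.8
10 74 x 6.6 13.4 y -11.0 10.9
lowest 14.89573180892141
[316 231]
well [ 0.5425 -0.1814] rectmid [ 0.5426 -0.1819] size [0.0274 0.0277]
t 13.1 pos [ 0.5412 -0.183   0.198 ] yaw 79.3 q6 -0.2 F [-0.9 -0.2 -0.9] w 0.0251
tool shift mm [ 1.6  0.6 97. ] roll 0.1
```

>>> send_rows(
  rows=[
    {"dx": 0.7,"dy": 0.8,"dz": 20,"roll": 0,"jaw": 1},
    {"dx": 0,"dy": 0,"dz": 25,"roll": 0,"jaw": 1},
    {"dx": 0,"dy": 0,"dz": 25,"roll": 0,"jaw": 1},
    {"dx": 0,"dy": 0,"dz": 20,"roll": 0,"jaw": 1},
    {"dx": 0,"dy": 0,"dz": 7,"roll": 0,"jaw": 1},
    {"dx": 0,"dy": 0,"dz": 0,"roll": 0,"jaw": 1},
    {"dx": 0,"dy": 0,"dz": 0,"roll": 0,"jaw": 1},
    {"dx": 0,"dy": 0,"dz": 0,"roll": 0,"jaw": 1},
  ],
)

```text
time_s: 13.77
ee_pos: [0.5426, -0.1829, 0.1021]
eef_rot: [3.139, 0.0, 1.382]
force: [-0.1, 0.7, -0.3]
grip_width: 0.0248
grip_force: 20.0
```

Run:
```python
from h import *
o,p,R=st();t=np.array([.5424,-.1818,0])-R[:,0]*.0007;to(t[0],t[1],.096,79.2)
```

```text
t 13.77 pos [ 0.5426 -0.1829  0.1021] yaw 79.18 q6 -0.2 F [-0.1  0.7 -0.3] w 0.0248
tool shift mm [ 0.4 -0.5  6.1] roll -0.02
```

>>> send_rows(
  rows=[
    {"dx": 0.4,"dy": -0.5,"dz": 0,"roll": 0,"jaw": 1},
    {"dx": 0,"dy": 0,"dz": 5,"roll": 0,"jaw": 1},
    {"dx": 0,"dy": 0,"dz": 4,"roll": 0,"jaw": 1},
    {"dx": 0,"dy": 0,"dz": 4,"roll": 0,"jaw": 1},
    {"dx": 0,"dy": 0,"dz": 3,"roll": 0,"jaw": 1},
    {"dx": 0,"dy": 0,"dz": 0,"roll": 0,"jaw": 1},
    {"dx": 0,"dy": 0,"dz": 0,"roll": 0,"jaw": 1},
  ],
)

```text
time_s: 14.35
ee_pos: [0.5414, -0.1822, 0.0842]
eef_rot: [-3.141, -0.0, 1.381]
force: [0.2, 0.1, -0.2]
grip_width: 0.0249
grip_force: 20.0
```

Inserted about 6 mm with no contact force. Go a little lower, release and retreat.

>>> send_rows(
  rows=[
    {"dx": 0,"dy": 0,"dz": 2.5,"roll": 0,"jaw": 1},
    {"dx": 0,"dy": 0,"dz": 2,"roll": 0,"jaw": 1},
    {"dx": 0,"dy": 0,"dz": 0,"roll": 0,"jaw": 1},
    {"dx": 0,"dy": 0,"dz": 0,"roll": 0,"jaw": 1},
    {"dx": 0,"dy": 0,"dz": 0,"roll": 0,"jaw": 0.4},
    {"dx": 0,"dy": 0,"dz": 0,"roll": 0,"jaw": 0.3},
    {"dx": 0,"dy": 0,"dz": 0,"roll": 0,"jaw": 0.1},
    {"dx": 0,"dy": 0,"dz": 0,"roll": 0,"jaw": -0.1},
    {"dx": 0,"dy": 0,"dz": 0,"roll": 0,"jaw": -0.1},
    {"dx": 0,"dy": 0,"dz": -10,"roll": 0,"jaw": -0.1},
    {"dx": 0,"dy": 0,"dz": -30,"roll": 0,"jaw": -0.1},
    {"dx": 0,"dy": 0,"dz": -40,"roll": 0,"jaw": -0.1},
  ],
)

```text
time_s: 15.35
ee_pos: [0.5402, -0.1817, 0.1592]
eef_rot: [-3.137, -0.001, 1.381]
force: [0.7, -0.1, 0.0]
grip_width: 0.0522
grip_force: 0.0
```

>>> send_rows(
  rows=[
    {"dx": 0,"dy": 0,"dz": -40,"roll": -7.1,"jaw": -0.1},
    {"dx": 0,"dy": 0,"dz": -30,"roll": -3.6,"jaw": -0.1},
    {"dx": 0,"dy": 0,"dz": 0,"roll": 0,"jaw": -0.1},
    {"dx": 0,"dy": 0,"dz": 0,"roll": 0,"jaw": -0.1},
  ],
)

```text
time_s: 15.68
ee_pos: [0.5419, -0.1824, 0.232]
eef_rot: [3.138, 0.001, 1.568]
force: [-0.1, 0.2, -1.3]
grip_width: 0.0512
grip_force: 0.0
```

Run:
```python
from h import *
c=camera("wrist");W=world(c)
for P in([.5547,-.1177],[.5424,-.1818]):
    q=W[(np.hypot(W[...,0]-P[0],W[...,1]-P[1])<.018)&(W[...,2]<.14)]
    print(len(q),q[:,2].max(),np.percentile(q[:,2],[5,50,90]).round(4),q[(q[:,2]>.087)].mean(0))
to(.5281,.145,.235,90)
```

```text
1120 0.0944971606188927 [0.0686 0.0886 0.0912] [ 0.55384667 -0.11823176  0.09017215]
977 0.09412472359190859 [0.07   0.0886 0.091 ] [ 0.54177844 -0.18147451  0.09004564]
t 15.73 pos [ 0.5413 -0.1822  0.2301] yaw 89.79 q6 -0.39 F [-0.3 -0.5 -1. ] w 0.0515
tool shift mm [327.1 -14.4  -4.9] roll -0.21
```

Both cells are seated. Next is the knob; I stop about 80 mm short of it and measure with the wrist camera.

>>> send_rows(
  rows=[
    {"dx": 25,"dy": -1.5,"dz": 0,"roll": 0,"jaw": -0.1},
    {"dx": 37,"dy": -2,"dz": 0,"roll": 0,"jaw": -0.1},
    {"dx": 37,"dy": -2,"dz": 0,"roll": 0,"jaw": -0.1},
    {"dx": 37,"dy": -2,"dz": 0,"roll": 0,"jaw": -0.1},
    {"dx": 37,"dy": -2,"dz": 0,"roll": 0,"jaw": -0.1},
    {"dx": 37,"dy": -2,"dz": 0,"roll": 0,"jaw": -0.1},
    {"dx": 37,"dy": -2,"dz": 0,"roll": 0,"jaw": -0.1},
    {"dx": 0,"dy": 0,"dz": 0,"roll": 0,"jaw": -0.1},
    {"dx": 0,"dy": 0,"dz": 0,"roll": 0,"jaw": -0.1},
    {"dx": 0,"dy": 0,"dz": 0,"roll": 0,"jaw": -0.1},
  ],
)

```text
time_s: 16.57
ee_pos: [0.5283, 0.0645, 0.2289]
eef_rot: [-3.14, 0.0, 1.568]
force: [0.4, -0.7, 0.0]
grip_width: 0.0513
grip_force: 0.0
```

```bash
cat > knob.py <<'E'
from h import *
c=camera("wrist");W=world(c);to(.5281,.145,.235,-151.5)
z=W[...,2]
m=((abs(z-.156)<.003)&(abs(W[...,0]-.526)<.05)&(abs(W[...,1]-.145)<.05))
v,u=np.nonzero(m);P=onplane(c,np.c_[u,v],.156)[:,:2].astype(np.float32)
e,wh,a=cv2.minAreaRect(P);print("rect",np.round(e,4),np.round(wh,4),round(a,1),len(P))
mu=P.mean(0);ev=np.linalg.svd(P-mu,full_matrices=False)[2][0];print("pca",np.degrees(np.arctan2(ev[1],ev[0])))
y0,y1,x0,x1=v.min()-12,v.max()+12,u.min()-12,u.max()+12;print(x0,y0)
save("k1.png",cv2.resize(c["frame"][y0:y1,x0:x1],None,fx=6,fy=6,interpolation=cv2.INTER_CUBIC))
E
python3 knob.py
```

```text
t 16.62 pos [0.5284 0.064  0.2291] yaw 89.79 q6 0.06 F [-0.1 -0.9  0.1] w 0.0516
tool shift mm [81.  -0.6 -5.9] roll -118.71
rect [0.5238 0.1424] [0.0453 0.0256] 28.5 1903
pca -151.7166
269 104
```

View pics/k1.png

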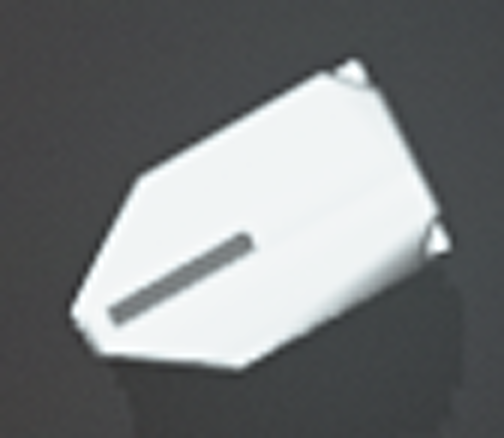

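The crop shows the nose at the lower left, near (85,320), with the dark line running along it. Knob yaw is about -151.5° and its width 26 mm. I move over the bore axis and turn the tool's x axis onto the knob's x axis.

>>> send_rows(
  rows=[
    {"dx": 27,"dy": -0.2,"dz": 0,"roll": 0,"jaw": -0.1},
    {"dx": 27,"dy": -0.2,"dz": 0,"roll": 0,"jaw": -0.1},
    {"dx": 27,"dy": -0.2,"dz": 0,"roll": 0,"jaw": -0.1},
    {"dx": 0,"dy": 0,"dz": 0,"roll": -7,"jaw": -0.1},
    {"dx": 0,"dy": 0,"dz": 0,"roll": -7,"jaw": -0.1},
    {"dx": 0,"dy": 0,"dz": 0,"roll": -7,"jaw": -0.1},
    {"dx": 0,"dy": 0,"dz": 0,"roll": -7,"jaw": -0.1},
    {"dx": 0,"dy": 0,"dz": 0,"roll": -7,"jaw": -0.1},
    {"dx": 0,"dy": 0,"dz": 0,"roll": -7,"jaw": -0.1},
    {"dx": 0,"dy": 0,"dz": 0,"roll": -7,"jaw": -0.1},
    {"dx": 0,"dy": 0,"dz": 0,"roll": -7,"jaw": -0.1},
    {"dx": 0,"dy": 0,"dz": 0,"roll": -7,"jaw": -0.1},
  ],
)

```text
time_s: 17.62
ee_pos: [0.5284, 0.1444, 0.2295]
eef_rot: [-3.141, -0.001, 2.671]
force: [-0.5, -0.5, -0.6]
grip_width: 0.0514
grip_force: 0.0
```

>>> send_rows(
  rows=[
    {"dx": 0,"dy": 0,"dz": 0,"roll": -7,"jaw": -0.1},
    {"dx": 0,"dy": 0,"dz": 0,"roll": -7,"jaw": -0.1},
    {"dx": 0,"dy": 0,"dz": 0,"roll": -7,"jaw": -0.1},
    {"dx": 0,"dy": 0,"dz": 0,"roll": -7,"jaw": -0.1},
    {"dx": 0,"dy": 0,"dz": 0,"roll": -7,"jaw": -0.1},
    {"dx": 0,"dy": 0,"dz": 0,"roll": -7,"jaw": -0.1},
    {"dx": 0,"dy": 0,"dz": 0,"roll": -7,"jaw": -0.1},
    {"dx": 0,"dy": 0,"dz": 0,"roll": -6.7,"jaw": -0.1},
    {"dx": 0,"dy": 0,"dz": 0,"roll": 0,"jaw": -0.1},
    {"dx": 0,"dy": 0,"dz": 0,"roll": 0,"jaw": -0.1},
    {"dx": 0,"dy": 0,"dz": 0,"roll": 0,"jaw": -0.1},
  ],
)

```text
time_s: 18.53
ee_pos: [0.5283, 0.1452, 0.2297]
eef_rot: [3.141, -0.0, -2.648]
force: [0.1, 0.8, 0.0]
grip_width: 0.0516
grip_force: 0.0
```

Run:
```python
from h import *
to(.5282,.1448,.127,-151.5)
```

```text
t 18.53 pos [0.5283 0.1452 0.2297] yaw -151.74 q6 -1.86 F [0.1 0.8 0. ] w 0.0516
tool shift mm [  0.2  -0.3 102.7] roll -0.24
```

>>> send_rows(
  rows=[
    {"dx": 0,"dy": 0,"dz": 15,"roll": 0,"jaw": -0.1},
    {"dx": 0,"dy": 0,"dz": 25,"roll": 0,"jaw": -0.1},
    {"dx": 0,"dy": 0,"dz": 25,"roll": 0,"jaw": -0.1},
    {"dx": 0,"dy": 0,"dz": 20,"roll": 0,"jaw": -0.1},
    {"dx": 0,"dy": 0,"dz": 10,"roll": 0,"jaw": -0.1},
    {"dx": 0,"dy": 0,"dz": 6,"roll": 0,"jaw": -0.1},
    {"dx": 0,"dy": 0,"dz": 0,"roll": 0,"jaw": -0.1},
    {"dx": 0,"dy": 0,"dz": 0,"roll": 0,"jaw": -0.1},
    {"dx": 0,"dy": 0,"dz": 0,"roll": 0,"jaw": -0.1},
  ],
)

```text
time_s: 19.28
ee_pos: [0.5288, 0.1459, 0.1302]
eef_rot: [-3.141, 0.002, -2.644]
force: [1.2, 0.4, -0.1]
grip_width: 0.0517
grip_force: 0.0
```

Run:
```python
from h import *
to(.5282,.1448,.127,-151.5)
```

```text
t 19.28 pos [0.5288 0.1459 0.1302] yaw -151.48 q6 -1.87 F [ 1.2  0.4 -0.1] w 0.0517
tool shift mm [ 1.1 -0.7  3.2] roll 0.02
```

>>> send_rows(
  force=40,
  rows=[
    {"dx": 1,"dy": -0.7,"dz": 2.5,"roll": 0,"jaw": -0.1},
    {"dx": 0,"dy": 0,"dz": 0,"roll": 0,"jaw": 0},
    {"dx": 0,"dy": 0,"dz": 0,"roll": 0,"jaw": 1},
    {"dx": 0,"dy": 0,"dz": 0,"roll": 0,"jaw": 1},
    {"dx": 0,"dy": 0,"dz": 0,"roll": 0,"jaw": 1},
    {"dx": 0,"dy": 0,"dz": 0,"roll": 0,"jaw": 1},
    {"dx": 0,"dy": 0,"dz": 0,"roll": 0,"jaw": 1},
    {"dx": 0,"dy": 0,"dz": 0,"roll": 0,"jaw": 1},
  ],
)

```text
time_s: 19.95
ee_pos: [0.5277, 0.1448, 0.1266]
eef_rot: [-3.142, 0.0, -2.643]
force: [0.0, 0.5, 1.3]
grip_width: 0.0247
grip_force: 40.0
```

>>> send_rows(
  rows=[
    {"dx": 0,"dy": 0,"dz": -15,"roll": 0,"jaw": 1},
    {"dx": 0,"dy": 0,"dz": -30,"roll": 0,"jaw": 1},
    {"dx": 0,"dy": 0,"dz": -30,"roll": 7.1,"jaw": 1},
    {"dx": 0,"dy": 0,"dz": -15,"roll": 7.1,"jaw": 1},
    {"dx": 0,"dy": 0,"dz": 0,"roll": 7.1,"jaw": 1},
    {"dx": 0,"dy": 0,"dz": 0,"roll": 7.1,"jaw": 1},
    {"dx": 0,"dy": 0,"dz": 0,"roll": 7.1,"jaw": 1},
    {"dx": 0,"dy": 0,"dz": 0,"roll": 7.1,"jaw": 1},
    {"dx": 0,"dy": 0,"dz": 0,"roll": 7.1,"jaw": 1},
    {"dx": 0,"dy": 0,"dz": 0,"roll": 7.1,"jaw": 1},
    {"dx": 0,"dy": 0,"dz": 0,"roll": 7.1,"jaw": 1},
    {"dx": 0,"dy": 0,"dz": 0,"roll": 7.1,"jaw": 1},
  ],
)

```text
time_s: 20.95
ee_pos: [0.5276, 0.1447, 0.2163]
eef_rot: [-3.141, -0.0, 2.395]
force: [0.2, 0.9, 0.0]
grip_width: 0.0247
grip_force: 40.0
```

>>> send_rows(
  rows=[
    {"dx": 0,"dy": 0,"dz": 0,"roll": 7.1,"jaw": 1},
    {"dx": 0,"dy": 0,"dz": 0,"roll": 7.1,"jaw": 1},
    {"dx": 0,"dy": 0,"dz": 0,"roll": 7.1,"jaw": 1},
    {"dx": 0,"dy": 0,"dz": 0,"roll": 7.1,"jaw": 1},
    {"dx": 0,"dy": 0,"dz": 0,"roll": 7.1,"jaw": 1},
    {"dx": 0,"dy": 0,"dz": 0,"roll": 7.1,"jaw": 1},
    {"dx": 0,"dy": 0,"dz": 0,"roll": 7.1,"jaw": 1},
    {"dx": 0,"dy": 0,"dz": 0,"roll": 0,"jaw": 1},
    {"dx": 0,"dy": 0,"dz": 0,"roll": 0,"jaw": 1},
  ],
)

```text
time_s: 21.7
ee_pos: [0.5276, 0.1447, 0.2164]
eef_rot: [-3.141, 0.0, 1.537]
force: [-0.4, -0.2, -0.9]
grip_width: 0.0245
grip_force: 40.0
```

```bash
python3 - <<'E'
from h import *
to(.52,-.22,.21,90)
E
python3 hold.py
```

```text
t 21.7 pos [0.5276 0.1447 0.2164] yaw 88.08 q6 0.23 F [-0.4 -0.2 -0.9] w 0.0245
tool shift mm [-364.8    4.6    6.4] roll -1.92
-35 340 x -14.1 24.4 y -10.6 10.9
-30 2595 x -15.3 24.4 y -11.0 11.0
-25 38 x 16.5 24.5 y -10.9 10.7
-20 42 x 16.8 25.0 y -10.7 11.0
-15 37 x 16.2 24.8 y -11.0 10.6
-10 31 x 16.7 24.8 y -10.7 10.9
-5 33 x 16.6 24.6 y -11.0 10.5
0 29 x 17.2 24.6 y -10.6 10.7
5 10 x 16.9 24.5 y -10.8 10.2
lowest 5.28602608488235
```

```bash
sed -i 's/abs(L\[:,0\])<25/abs(L[:,0])<40/' hold.py; python3 hold.py
python3 - <<'E'
from h import *
c=camera("wrist");o,p,R=st();W=world(c);L=((W-p)@R*1000).reshape(-1,3)
t=L[(abs(L[:,2]+28.5)<3)&(abs(L[:,0])<40)&(abs(L[:,1])<12.5)]
for a,b in((-20,-10),(-10,0),(0,10),(10,18),(18,24),(24,32)):
    s=t[(t[:,0]>=a)&(t[:,0]<b)];print(a,len(s),s[:,1].min().round(1) if len(s) else 0,s[:,1].max().round(1) if len(s) else 0,s[:,2].mean().round(1) if len(s) else 0)
print(t[:,0].min(),t[:,0].max())
E
```

```text
-35 351 x -14.3 26.0 y -10.8 10.9
-30 2796 x -15.2 29.2 y -11.0 11.0
-25 101 x 16.5 30.0 y -11.0 10.6
-20 87 x 16.5 30.0 y -10.8 10.9
-15 85 x 16.5 29.9 y -10.9 11.0
-10 77 x 17.0 30.0 y -10.7 10.7
-5 73 x 16.6 29.9 y -11.0 11.0
0 65 x 16.9 29.9 y -10.7 10.6
5 31 x 17.0 29.9 y -10.8 10.7
lowest 6.830424350900734
-20 324 -11.6 12.4 -29.2
-10 806 -11.5 12.3 -29.2
0 839 -12.3 12.5 -29.2
10 701 -11.8 12.5 -29.2
18 427 -9.6 11.5 -29.0
24 256 -5.4 7.8 -28.3
-15.20852669644531 30.01339752118523
```

>>> send_rows(
  rows=[
    {"dx": -25,"dy": 0.5,"dz": -2,"roll": 0,"jaw": 1},
    {"dx": -40,"dy": 1,"dz": 0,"roll": 0,"jaw": 1},
    {"dx": -40,"dy": 1,"dz": 0,"roll": 0,"jaw": 1},
    {"dx": -40,"dy": 1,"dz": 0,"roll": 0,"jaw": 1},
    {"dx": -40,"dy": 1,"dz": 0,"roll": 0,"jaw": 1},
    {"dx": -40,"dy": 0,"dz": 0,"roll": 0,"jaw": 1},
    {"dx": -40,"dy": 0,"dz": 0,"roll": 0,"jaw": 1},
    {"dx": -40,"dy": 0,"dz": 0,"roll": 0,"jaw": 1},
    {"dx": -40,"dy": 0,"dz": 0,"roll": 0,"jaw": 1},
    {"dx": -40,"dy": 0,"dz": 0,"roll": 0,"jaw": 1},
    {"dx": -25,"dy": 0,"dz": 0,"roll": 0,"jaw": 1},
  ],
)

```text
time_s: 22.77
ee_pos: [0.516, -0.2685, 0.2183]
eef_rot: [-3.141, 0.0, 1.534]
force: [0.3, 0.7, -1.8]
grip_width: 0.0249
grip_force: 40.0
```

>>> send_rows(
  rows=[
    {"dx": -30,"dy": 0,"dz": 0,"roll": 0,"jaw": 1},
    {"dx": -40,"dy": 0,"dz": 0,"roll": 0,"jaw": 1},
    {"dx": 0,"dy": 0,"dz": 0,"roll": 6,"jaw": 1},
    {"dx": 0,"dy": 0,"dz": 0,"roll": 6,"jaw": 1},
    {"dx": 0,"dy": 0,"dz": 0,"roll": 6,"jaw": 1},
    {"dx": 0,"dy": 0,"dz": 0,"roll": 5,"jaw": 1},
    {"dx": 0,"dy": 0,"dz": 0,"roll": 0,"jaw": 1},
    {"dx": 0,"dy": 0,"dz": 0,"roll": 0,"jaw": 1},
    {"dx": 0,"dy": 0,"dz": 0,"roll": 0,"jaw": 1},
  ],
)

```text
time_s: 23.52
ee_pos: [0.5142, -0.335, 0.2184]
eef_rot: [-3.142, 0.0, 1.136]
force: [-0.4, -1.5, -0.4]
grip_width: 0.0243
grip_force: 40.0
```

Run:
```python
from h import *
to(.5196,-.3002,.125,65)
c=camera("wrist");save("w3.png",c["frame"])
P=np.array([[.5196,-.3002,.107],[.5300,-.2776,.078]])
print(cv2.projectPoints(P,c["rvec"],c["tvec"],c["camera_matrix"],c["D"])[0].reshape(-1,2))
```

```text
t 23.52 pos [ 0.5142 -0.335   0.2184] yaw 65.08 q6 -0.2 F [-0.4 -1.5 -0.4] w 0.0243
tool shift mm [33.9 -9.7 93.4] roll 0.08
[[304.87672915 197.39562333]
 [305.52558574 166.08085015]]
```

View pics/w3.png

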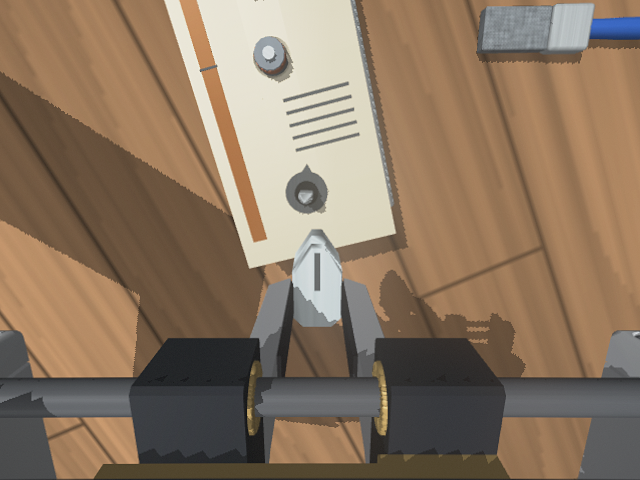

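The view shows the spindle at (306,195), with its collar mark straight above at (307,166), along the tool's x axis. The knob nose, near (316,235), points the same way, so the yaw is right. I measure the knob and spindle together in this view to settle the offset along tool x.

```bash
cat > rel.py <<'E'
from h import *
c=camera("wrist");o,p,R=st();W=world(c);L=(W-p)@R*1000
K=(L[...,2]>-32)&(L[...,2]<-27)&(abs(L[...,0])<40)&(abs(L[...,1])<12.3)
v,u=np.nonzero(K);P=(onplane(c,np.c_[u,v],p[2]+.0292)-p)@R*1000
print("knob top on plane x",np.percentile(P[:,0],[0,1,99,100]).round(1),"y",P[:,1].min().round(1),P[:,1].max().round(1))
for a in(-14,-8,0,8,14,20,24,27): 
    s=P[abs(P[:,0]-a)<1];print(a,s[:,1].min().round(1),s[:,1].max().round(1),s[:,1].mean().round(1))
N=L[(abs(L[...,0])<40)&(abs(L[...,1])<6)&(L[...,2]>-22)&(L[...,2]<5)&(L[...,0]>20)];print("nose face x",np.percentile(N[:,0],[50,90,99]))
z=W[...,2];S=(np.hypot(W[...,0]-.5196,W[...,1]+.3002)<.015)&(z>.085)&(z<.115)
q=W[S];zt=np.percentile(q[:,2],97);print("spindle top z",zt)
S2=S&(z>.1045);v,u=np.nonzero(S2);Q=onplane(c,np.c_[u,v],.107);print("tip world mean",Q.mean(0),"mid",(Q.max(0)+Q.min(0))/2,"extent",np.ptp(Q,0),len(Q))
Ql=(Q-p)@R*1000;print("tip local x",Ql[:,0].min(),Ql[:,0].max(),"y",Ql[:,1].min(),Ql[:,1].max())
# collar: dark-grey ring on panel
f=c["frame"].astype(int).sum(2);B=(np.hypot(W[...,0]-.5196,W[...,1]+.3002)<.03)&(z<.082)&(f<400);v,u=np.nonzero(B);Q=(onplane(c,np.c_[u,v],.077)-p)@R*1000
print("collar local x",Q[:,0].min(),Q[:,0].max(),"y",Q[:,1].min(),Q[:,1].max(),"yc",(Q[:,1].min()+Q[:,1].max())/2, "mark",Q[Q[:,0].argmax()])
E
python3 rel.py
```

```text
knob top on plane x [-14.3 -13.7  28.7  30.7] y -12.1 12.3
-14 -8.3 9.2 0.4
-8 -11.9 12.3 0.2
0 -11.8 12.1 0.3
8 -12.1 12.0 0.1
14 -12.1 11.9 -0.1
20 -9.4 10.3 0.4
24 -6.8 7.7 0.4
27 -4.8 5.7 0.4
nose face x [29.86262848 30.1892042  30.45173943]
spindle top z 0.10796199165970206
tip world mean [ 0.51924577 -0.30052768  0.107     ] mid [ 0.51966061 -0.30019008  0.107     ] extent [0.01050116 0.01040145 0.        ] 99
tip local x 29.0348026101261 37.721130581268724 y -14.900449532538438 -5.336227256925292
collar local x 14.645472216070264 59.72235699549034 y -28.66274281636143 9.264483739395832 yc -9.699129538482799 mark [ 59.722357    -8.55370836 141.46413126]
```

>>> send_rows(
  rows=[
    {"dx": 16,"dy": -5,"dz": 0,"roll": 0,"jaw": 1},
    {"dx": 16,"dy": -5,"dz": 0,"roll": 0,"jaw": 1},
    {"dx": 0,"dy": 0,"dz": 20,"roll": 0,"jaw": 1},
    {"dx": 0,"dy": 0,"dz": 25,"roll": 0,"jaw": 1},
    {"dx": 0,"dy": 0,"dz": 25,"roll": 0,"jaw": 1},
    {"dx": 0,"dy": 0,"dz": 15,"roll": 0,"jaw": 1},
    {"dx": 0,"dy": 0,"dz": 7,"roll": 0,"jaw": 1},
    {"dx": 0,"dy": 0,"dz": 0,"roll": 0,"jaw": 1},
    {"dx": 0,"dy": 0,"dz": 0,"roll": 0,"jaw": 1},
    {"dx": 0,"dy": 0,"dz": 0,"roll": 0,"jaw": 1},
  ],
)

```text
time_s: 24.45
ee_pos: [0.5193, -0.3018, 0.1279]
eef_rot: [3.14, 0.0, 1.132]
force: [0.3, -1.0, -0.7]
grip_width: 0.0246
grip_force: 40.0
```

```bash
cat > sp.py <<'E'
from h import *
o,p,R=st();t=np.array([.5195,-.3003,0])-R[:,0]*.0019-R[:,1]*.0002;to(t[0],t[1],.120,65)
E
python3 sp.py
```

```text
t 24.45 pos [ 0.5193 -0.3018  0.1279] yaw 64.88 q6 -0.15 F [ 0.3 -1.  -0.7] w 0.0246
tool shift mm [-0.4 -0.7  7.9] roll -0.12
```

Correct and lower gently until the taper is engaged.

>>> send_rows(
  rows=[
    {"dx": -0.4,"dy": -0.7,"dz": 4,"roll": 0,"jaw": 1},
    {"dx": 0,"dy": 0,"dz": 4,"roll": 0,"jaw": 1},
    {"dx": 0,"dy": 0,"dz": 3,"roll": 0,"jaw": 1},
    {"dx": 0,"dy": 0,"dz": 3,"roll": 0,"jaw": 1},
    {"dx": 0,"dy": 0,"dz": 2,"roll": 0,"jaw": 1},
    {"dx": 0,"dy": 0,"dz": 0,"roll": 0,"jaw": 1},
    {"dx": 0,"dy": 0,"dz": 0,"roll": 0,"jaw": 1},
  ],
)

```text
time_s: 25.03
ee_pos: [0.5179, -0.302, 0.1104]
eef_rot: [-3.141, -0.0, 1.132]
force: [0.4, -0.3, 0.2]
grip_width: 0.0245
grip_force: 40.0
```

```bash
python3 sp.py
```

```text
t 25.03 pos [ 0.5179 -0.302   0.1104] yaw 64.85 q6 -0.15 F [ 0.4 -0.3  0.2] w 0.0245
tool shift mm [ 0.3  0.6 -9.6] roll -0.15
```

>>> send_rows(
  rows=[
    {"dx": 0.3,"dy": 0.5,"dz": 1,"roll": 0,"jaw": 1},
    {"dx": 0,"dy": 0,"dz": 2,"roll": 0,"jaw": 1},
    {"dx": 0,"dy": 0,"dz": 2,"roll": 0,"jaw": 1},
    {"dx": 0,"dy": 0,"dz": 1,"roll": 0,"jaw": 1},
    {"dx": 0,"dy": 0,"dz": 0,"roll": 0,"jaw": 1},
    {"dx": 0,"dy": 0,"dz": 0,"roll": 0,"jaw": 1},
  ],
)

```text
time_s: 25.53
ee_pos: [0.5184, -0.3019, 0.1044]
eef_rot: [-3.141, -0.0, 1.132]
force: [-0.7, -0.2, -1.6]
grip_width: 0.0248
grip_force: 40.0
```

>>> send_rows(
  rows=[
    {"dx": 0,"dy": 0,"dz": 2,"roll": 0,"jaw": 1},
    {"dx": 0,"dy": 0,"dz": 2,"roll": 0,"jaw": 1},
    {"dx": 0,"dy": 0,"dz": 2,"roll": 0,"jaw": 1},
    {"dx": 0,"dy": 0,"dz": 0,"roll": 0,"jaw": 1},
    {"dx": 0,"dy": 0,"dz": 0,"roll": 0,"jaw": 1},
    {"dx": 0,"dy": 0,"dz": 0,"roll": 0,"jaw": 1},
  ],
)

```text
time_s: 26.03
ee_pos: [0.5185, -0.3019, 0.0985]
eef_rot: [3.142, -0.0, 1.132]
force: [1.0, 0.5, -0.5]
grip_width: 0.025
grip_force: 40.0
```

>>> send_rows(
  rows=[
    {"dx": 0,"dy": 0,"dz": 2,"roll": 0,"jaw": 1},
    {"dx": 0,"dy": 0,"dz": 0,"roll": 0,"jaw": 1},
    {"dx": 0,"dy": 0,"dz": 0,"roll": 0,"jaw": 1},
    {"dx": 0,"dy": 0,"dz": 0,"roll": 0,"jaw": 1},
  ],
)

```text
time_s: 26.37
ee_pos: [0.5187, -0.302, 0.0968]
eef_rot: [3.141, 0.0, 1.132]
force: [-0.4, 0.2, 3.5]
grip_width: 0.0244
grip_force: 40.0
```

The force of 3.5 N means the bore has bottomed on the spindle and the spring is starting. Press on.

>>> send_rows(
  rows=[
    {"dx": 0,"dy": 0,"dz": 1.5,"roll": 0,"jaw": 1},
    {"dx": 0,"dy": 0,"dz": 1.5,"roll": 0,"jaw": 1},
    {"dx": 0,"dy": 0,"dz": 1,"roll": 0,"jaw": 1},
    {"dx": 0,"dy": 0,"dz": 0,"roll": 0,"jaw": 1},
    {"dx": 0,"dy": 0,"dz": 0,"roll": 0,"jaw": 1},
    {"dx": 0,"dy": 0,"dz": 0,"roll": 0,"jaw": 1},
  ],
)

```text
time_s: 26.87
ee_pos: [0.5187, -0.302, 0.0927]
eef_rot: [3.141, 0.0, 1.132]
force: [0.4, 0.3, 5.9]
grip_width: 0.0244
grip_force: 40.0
```

>>> send_rows(
  rows=[
    {"dx": 0,"dy": 0,"dz": 1,"roll": 0,"jaw": 1},
    {"dx": 0,"dy": 0,"dz": 0.5,"roll": 0,"jaw": 1},
    {"dx": 0,"dy": 0,"dz": 0,"roll": 0,"jaw": 1},
    {"dx": 0,"dy": 0,"dz": 0,"roll": 0,"jaw": 1},
    {"dx": 0,"dy": 0,"dz": 0,"roll": 0,"jaw": 1},
  ],
)

```text
time_s: 27.28
ee_pos: [0.5187, -0.302, 0.0914]
eef_rot: [3.141, 0.0, 1.132]
force: [-0.2, 0.2, 6.5]
grip_width: 0.0244
grip_force: 40.0
```

>>> send_rows(
  rows=[
    {"dx": 0,"dy": 0,"dz": 1,"roll": 0,"jaw": 1},
    {"dx": 0,"dy": 0,"dz": 0.5,"roll": 0,"jaw": 1},
    {"dx": 0,"dy": 0,"dz": 0,"roll": 0,"jaw": 1},
    {"dx": 0,"dy": 0,"dz": 0,"roll": 0,"jaw": 1},
    {"dx": 0,"dy": 0,"dz": 0,"roll": 0,"jaw": 1},
  ],
)

```text
time_s: 27.7
ee_pos: [0.5189, -0.3022, 0.0911]
eef_rot: [3.14, 0.0, 1.132]
force: [-4.2, 2.0, 17.3]
grip_width: 0.0245
grip_force: 40.0
```

The force jumped to 17 N with almost no further travel, so the spindle is at its stop. A final look.

Run:
```python
from h import *
c=camera("wrist");save("end.png",c["frame"])
o=get_obs();print(o["force"].round(1),o["ee_pos"],o["grip_width"])
W=world(c);p=np.array(o["ee_pos"]);R=Ro.from_euler("xyz",o["eef_rot"]).as_matrix();L=(W-p)@R*1000
t=L[(abs(L[...,0])<20)&(abs(L[...,1])<10)&(L[...,2]<-25)&(L[...,2]>-35)];print("knob top z",p[2]-np.median(t[:,2])/1000)
```

```text
[-4.1  2.4 16.4] [ 0.51889153 -0.30220892  0.09108282] 0.024562262006605617
knob top z 0.12043263120624394
```

View pics/end.png

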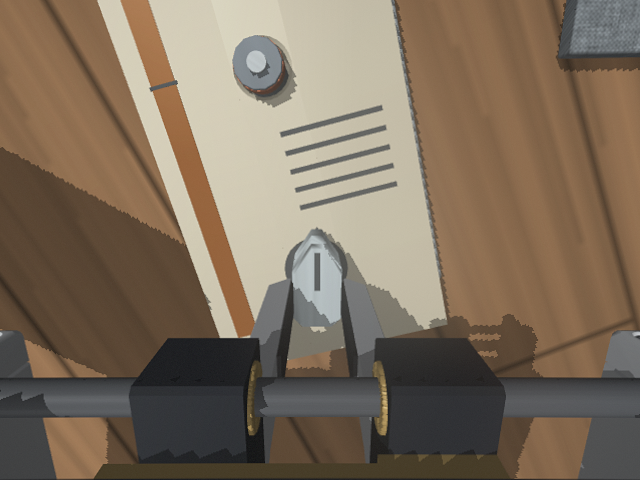

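The knob, at (317,270), sits on the spindle with its top at 120.4 mm; 121 mm is expected at the stop. The near cell stands in its well at (258,62). Handing in.

```bash
python3 -c "
from station import *
print(hand_in())"
```

```text
the job is handed in; nothing more can be done
None
```

Both batteries are in the wells with their button ends up, and the knob is fully on the spindle. I handed the job in at about 28 s with the arm still pressing the knob at the spindle's stop (about 16 N); no verdict came back, and I never moved the cup, the jar or the blue cell.

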